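# Run the ring carrier round the bend to the kiln end

## Robot

A 6-joint arm with a two-finger parallel gripper is mounted at the origin on the work surface. World frame = base frame: x ahead of the robot, y to its left, z up, the work surface at z = 0. Lengths are in m, angles in rad, forces in N, time in s.
With the tool pointing down it reaches from about 0.375 to 0.9 m from the base axis. Payload 3.1 kg.
Tool frame: the origin (TCP) lies at the very end of the fingers, on their centre line; the grasp point (between the pads) lies robot.grasp_offset behind it (robot.grasp_offset is the distance from the TCP to the grasp point, in m); z points along the fingers, y is the line along which they close (so a half turn about z gives the same grasp; the last joint's range is limited). The gripper opens to 85 mm and grips with 20 to 120 N. Pads are 22 mm wide; open, the fingers measure 114 mm over their backs; the gripper's body (76 mm by 85 mm) begins 54 mm behind the grasp point. The pads swing forward as they close: fully open they stand 13 mm farther back than shut.
Start: joints at [1.004, 0.527, 1.433, -0, 1.181, -0.178], TCP at [0.236, 0.579, 0.231] pointing down, gripper open.
Joint ranges: [-3.08, 3.08], [-0.75, 2.2], [0.22, 2.44], [-1.43, 4.57], [0, 2.65], [-2.85, 2.85]. Speed limits (rad/s): [2.79, 2.79, 3.14, 3.14, 3.14, 3.14].

## Interface

Orientations are given as a unit quaternion [x, y, z, w].
In Python, from rig import robot, optics, order gives the robot as it stands. The module is installed in compiled form; this text tells all that it offers.
- The arm moves only by the tool arm_command, never from a script. Its argument "increments" is a list that holds one entry, the list of rows, each a list of 4 numbers: the shift along the tool's x, y, z as a fraction of full scale, then the turn about the tool's z as a fraction of full scale. A call has 1 to 10 rows; each row shifts and turns the commanded pose from where the row before left it, along the tool's axes as they then stand; what a row does not reach is not made up. Full scale, the value 1, is 25 mm for a shift and 2 rad for a turn. A row lasts 1/10 s, in which the tool goes at most 50 mm and 8.59 degrees, less where a joint would pass 70% of its speed; a pose out of reach is approached as far as the arm can. A call with a number of a shift or a turn outside -1 to 1 is refused whole. A call with a gripper value outside its range is refused whole. "fingers" is the closure, from -1 (fully open) to 1 (shut), set as the call begins (left out, the last holds). The fingers move at their own pace and stop on an object; the grip force is fixed at half the most. Time passes only in rows, so rows that do not move let the fingers close. It gives the time, the measured TCP pose, the force, the opening and the grip force at its end, in the units of the state.
- robot.sense(): the state, without advancing time (a new reading comes with each control period).
- optics.grab_frame(name): name is "side" or "top"; returns (picture, depth): 480x640x3 uint8, red, green, blue; 480x640 float32, m along the optical axis (not along the pixel's ray), 0 where there is no reading.
- optics.camera_model(name): a dict with "fx", "fy", "cx", "cy" (pixels), "extrinsics" (4x4, takes a point from camera to world coordinates). Camera axes: x right, y up, looking along -z (the intrinsics and any distortion apply to the point x, -y, -z); pixel columns grow to the right and rows downward; lengths in m; the calibration is good to about 2 mm. A picture is of the moment at which its call begins. camera_model takes no time and is no camera call.
- order.sign_off(): hands the job in; it is judged then, once.
The state is a dict: "clock": time; "joints": joint angles; "qd": joint speeds; "tau": joint torques, N m; "tcp_pos": TCP position; "ee_rot": TCP orientation; "wrist_force": force on the tool from outside, world axes, zero at the start; "torque": the same for the moment, N m; "grip_width": finger opening in m; "grasp_force": force on a finger pad.
Only numpy, scipy, OpenCV 4.12 (cv2) and the standard library are available. Lean on these libraries where they do the work, as an engineer would, in place of code of your own. Each camera call takes 0.05 s, during which the arm holds its last target. There are 200 camera calls.

## Task

Draw the red-knobbed bolt fully back, then slide the ware carrier along its guide rail, round the bend and down the blue exit leg until it has pushed the rubber buffer fully in, and leave it standing there. Keep the carrier flat on the bench and gentle against the rails: never press it against them or the stop with more than 20 N, and leave everything else on the bench alone.

Things in the scene. Friction and masses are not known exactly. Their poses are not given: they have to be found in the camera images.
- rail: Fixed guide rail screwed to the bench: a channel without a floor (the carrier slides on the bench top), walls 20 mm high, 6 to 7 mm thick, 105 mm clear between them throughout. Origin: on the bench, at the centre of curvature of the bend (brass stud 12 mm high). Centreline in its axes: steel entry leg along +x at y = -110 mm, from x = -204 mm (closed end) to x = 0; then the bend.
- entry_end (a point): Centreline point on the bench at the closed end of the steel entry leg, rail (-204, -110) mm. x runs along the leg towards the bend.
- bend_start (a point): Centreline point on the bench where the bend begins, rail (0, -110) mm. From here it turns left (anticlockwise from above) about the rail's origin, centreline radius 110 mm, then leaves on a tangent along the straight blue exit leg, 225 mm long. The exit leg swivels about the origin, clamped anew each time: the bend turns 70 to 106 degrees, NOT measured; feel it or see it.
- carrier: Round ware carrier loose in the channel, 0.35 to 0.7 kg: wooden disc 100 mm in diameter, 16 mm thick (2.5 mm clearance to each wall), on it a fixed terracotta ring 88 mm in diameter up to 34 mm height, and a central wooden post 26 mm in diameter, from 34 to 82 mm height. Origin: centre of the underside, z up. Its yaw does not matter. It drags on the bench with about 2 to 7 N.
- post (a point): Point on the axis of the carrier's post, 62 mm above the carrier's underside: the height to hold or push it.
- bolt (a joint): Sliding bolt barring the entry leg: 0 = shut, 0.045 m = fully back. Dark flat bar 22 mm wide, 23 to 33 mm above the bench, over the inner wall at rail x = -40 mm, reaching into the channel by about 35 mm when shut; clear of the carrier when drawn 36 mm or more. It slides along the rail's +y (away from the channel, to the inside of the bend), takes about 3 N and stays where left.
- bolt_knob (a point): Middle of the red upright knob on the bolt: 22 mm in diameter, from 38 to 68 mm above the bench; this point is 53 mm above the bench. It moves with the bolt.
- buffer (a joint): Black rubber block, 70 mm wide, 26 mm high, across the far end of the exit leg: 0 = out, 0.020 m = fully in against a hard stop. Slides along the leg, resists with about 4 N, stays where left. A carrier that holds it fully in stands 130 mm beyond the end of the bend and 170 mm from the rail's origin; it first meets it 156 mm from there.
- cup: Bystander: terracotta cup, 68 mm wide, 55 mm high, upright inside the bend on the robot's side. Origin: centre of underside.
- spare_ring: Bystander: terracotta ring 88 mm in outer diameter, 18 mm thick, lying flat inside the bend on the robot's side. Origin: centre of underside.
- bowl_a: Bystander: terracotta bowl 130 mm wide, 55 mm high, on the left. Origin: centre of underside.
- bowl_b: Bystander: terracotta bowl 120 mm wide, 50 mm high, on the left. Origin: centre of underside.
- vase: Bystander: terracotta vase 120 mm wide, 180 mm high, at the left side. Origin: centre of underside.
- glaze_jar: Bystander: blue glaze jar 72 mm wide, 90 mm high, at the right side. Origin: centre of underside.
- brush: Bystander: brush lying on the bench at the right side.

How it is judged:
By the outcome, as a careful person would: the job done as asked, in the order asked, and still so for the second after the job is handed in, with the robot touching nothing.
It also fails if it takes over 72 s, if anything falls off the work surface, if the arm or the gripper's body presses on something with over 40 N, if the wrist force passes 120 N, or if a joint passes its speed limit or range.

## Working session

There is one attempt and no reset: what is moved stays moved. The work goes in short steps, Python scripts to look and compute and a tool call to move; the robot and the scene stay as the last step left them, time stands still between calls to the robot, and variables do not carry over. Pictures are saved under pics/ and viewed, at most 10 in all, crops included, and the job is handed in when it is done.

Besides the shell and the picture viewer there is one more tool, called after ">>>" as name([rows], argument=value, ...), one row to a line, values as JSON. arm_command: Moves the arm, as the interface text tells. Shift numbers are shares of 25 mm and turn numbers shares of 2 rad, none past 1 either way. Its arguments: {"type":"object","properties":{"increments":{"type":"array","items":{"type":"array","items":{"type":"array","items":{"type":"number","minimum":-1,"maximum":1}}}},"fingers":{"type":"number"}},"required":["increments"]}

```bash
mkdir -p pics; python3 - <<'E'
from rig import robot,optics,order
import cv2,numpy as np
s=robot.sense();print(s,robot.grasp_offset)
for n in("side","top"):
    p,d=optics.grab_frame(n);np.savez(n+"0.npz",p=p,d=d);cv2.imwrite(f"pics/{n}0.png",p[:,:,::-1]);print(n,optics.camera_model(n))
E
```

```text
{'clock': 0.0, 'joints': array([ 1.00447681e+00,  5.28458416e-01,  1.43390693e+00, -1.30037487e-05,
        1.18139277e+00, -1.78519302e-01]), 'qd': array([-0.00040402,  0.00123023, -0.00089028, -0.00032714,  0.00070227,
        0.0030808 ]), 'tau': array([ 1.39466642e-04, -4.42335677e+01, -1.78031731e+01, -4.45349451e-05,
        8.27710668e-03, -2.56883261e-06]), 'tcp_pos': array([0.23594197, 0.57797995, 0.23033691]), 'ee_rot': array([ 1.92684827e-01,  9.81260101e-01, -1.01069612e-03, -3.88372664e-04]), 'wrist_force': array([ 0.47112419,  0.30500068, -0.17727824]), 'torque': array([ 2.81443256e-02, -5.11369209e-04, -7.32134576e-05]), 'grasp_force': 0.0, 'grip_width': 0.08535879803432497} 0.0187
side {'fx': 550.6556977689531, 'fy': 550.6556977689531, 'cx': 313.0662931855261, 'cy': 237.63628647772558, 'extrinsics': array([[ 0.96492304,  0.17319779, -0.19729688,  0.18542804],
       [-0.26193661,  0.68575482, -0.6790652 , -1.01720528],
       [ 0.0176847 ,  0.70692493,  0.70706746,  1.16750466],
       [ 0.        ,  0.        ,  0.        ,  1.        ]])}
top {'fx': 570.7630111053851, 'fy': 570.7630111053851, 'cx': 311.0087851312316, 'cy': 238.40687909930318, 'extrinsics': array([[-0.02731669,  0.99024827, -0.13660956,  0.3046023 ],
       [-0.99959043, -0.02589319,  0.01218668,  0.04957827],
       [ 0.00853058,  0.13688651,  0.99055001,  1.43407238],
       [ 0.        ,  0.        ,  0.        ,  1.        ]])}
```

View pics/top0.png

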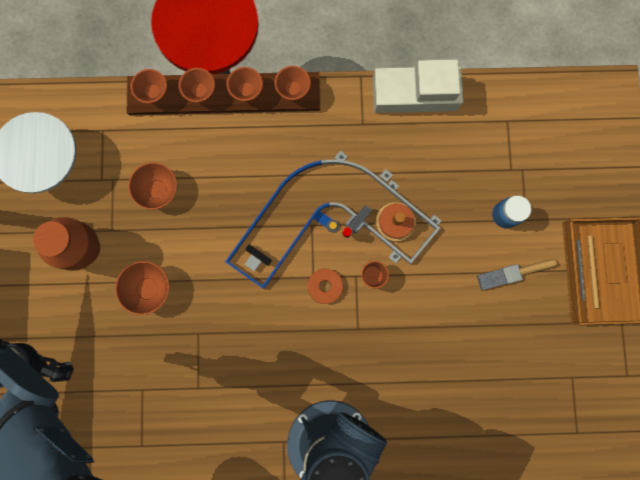

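View pics/side0.png

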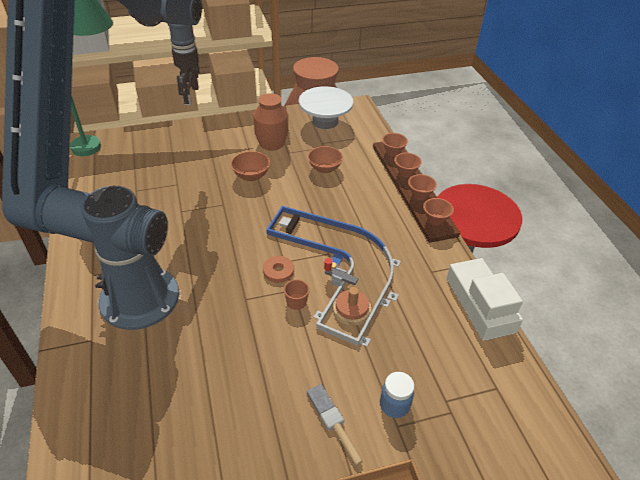

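```bash
cat >h.py <<'E'
import numpy as np,cv2
from rig import robot,optics,order
def ray(n,u,v,z):
    m=optics.camera_model(n);E=m["extrinsics"]
    d=E[:3,:3]@np.array([(u-m["cx"])/m["fx"],-(v-m["cy"])/m["fy"],-1]);o=E[:3,3]
    return o+d*(z-o[2])/d[2]
def cloud(n,d):
    m=optics.camera_model(n);v,u=np.mgrid[:480,:640];E=m["extrinsics"]
    P=np.stack([(u-m["cx"])/m["fx"]*d,-(v-m["cy"])/m["fy"]*d,-d],-1)
    return P@E[:3,:3].T+E[:3,3]
def blobs(p,lo,hi,box,k=4):
    h=cv2.cvtColor(p,cv2.COLOR_RGB2HSV);m=cv2.inRange(h,lo,hi);q=np.zeros_like(m);a,b,c,e=box;q[b:e,a:c]=m[b:e,a:c]
    n,l,s,c=cv2.connectedComponentsWithStats(q);return [(s[i,4],s[i,:4].tolist(),c[i].round(1).tolist()) for i in np.argsort(-s[1:,4])[:k]+1],l
E
python3 - <<'E'
from h import *
box={"top":(220,140,450,300),"side":(240,190,420,360)}
for n in("top","side"):
    f=np.load(n+"0.npz");p=f["p"];C=cloud(n,f["d"])
    for nm,lo,hi,z in(("red",(0,225,120),(6,255,255),.053),("red2",(174,200,120),(180,255,255),.053),("brass",(18,120,150),(32,255,255),.012),("blue",(105,120,50),(125,255,255),.02),("wood",(8,100,80),(17,190,255),.082)):
        B,l=blobs(p,lo,hi,box[n],2)
        print(n,nm,[(b,ray(n,*b[2],z).round(4).tolist()) for b in B])
    a=box[n];m=np.zeros((480,640),bool);m[a[1]:a[3],a[0]:a[2]]=1
    Z=C[...,2];k=m&(Z>.076)&(Z<.09);print("post top",k.sum(),C[k].mean(0).round(4))
    k=m&(Z>.06)&(Z<.072);print("knob top",k.sum(),C[k].mean(0).round(4))
    if n=="top":cv2.imwrite("pics/crop1.png",cv2.resize(p[145:295,220:450,::-1],None,fx=3.4,fy=3.4,interpolation=cv2.INTER_CUBIC))
E
```

```text
top red [((np.int32(54), [343, 228, 8, 8], [346.5, 231.6]), [0.5096, -0.0547, 0.053])]
top red2 []
top brass [((np.int32(103), [376, 202, 25, 39], [383.7, 225.4]), [0.5291, -0.1524, 0.012]), ((np.int32(42), [329, 222, 8, 7], [332.7, 225.0]), [0.5334, -0.0236, 0.012])]
top blue [((np.int32(822), [226, 161, 105, 127], [284.8, 222.6]), [0.5414, 0.0968, 0.02])]
top wood [((np.int32(23888), [220, 140, 230, 160], [336.7, 221.3]), [0.5309, -0.0299, 0.082]), ((np.int32(8561), [230, 164, 205, 120], [328.8, 213.3]), [0.5509, -0.0115, 0.082])]
post top 91 [ 0.5375 -0.1831  0.0818]
knob top 78 [ 0.5075 -0.0772  0.0666]
side red []
side red2 []
side brass [((np.int32(11), [332, 263, 4, 5], [333.4, 265.1]), [0.5349, -0.0276, 0.012])]
side blue [((np.int32(408), [267, 206, 118, 51], [321.2, 230.4]), [0.5372, 0.1084, 0.02]), ((np.int32(50), [333, 254, 10, 11], [336.7, 259.0]), [0.5482, -0.0144, 0.02])]
side wood [((np.int32(21533), [240, 190, 180, 170], [322.7, 277.9]), [0.4738, -0.1236, 0.082]), ((np.int32(3896), [290, 217, 100, 104], [351.3, 265.4]), [0.5596, -0.1003, 0.082])]
post top 73 [ 0.5385 -0.185   0.0819]
knob top 93 [ 0.5724 -0.0616  0.0672]
```

View pics/crop1.png

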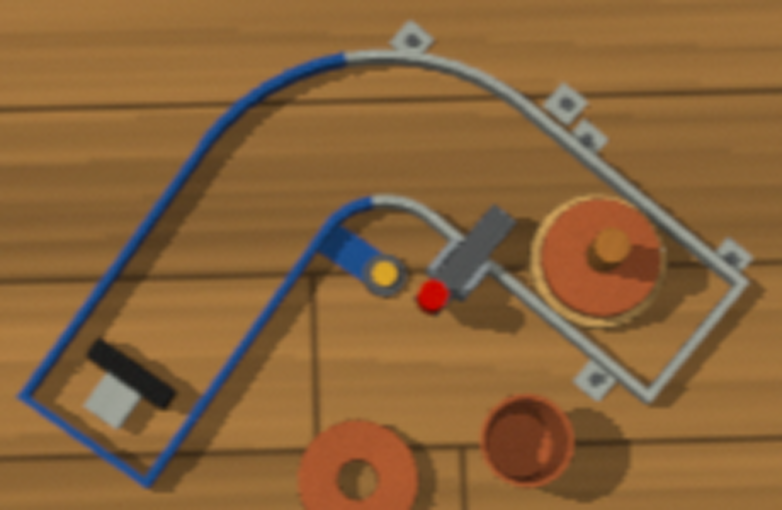

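The top view shows the knob at (346,232), the stud at (333,225), the carrier at (397,220) and the buffer at about (258,258). The enlarged crop shows all the walls clearly. Next I'll fit the walls.

```bash
python3 - <<'E'
from h import *
f=np.load("top0.npz");p=f["p"];h=cv2.cvtColor(p,cv2.COLOR_RGB2HSV).astype(int)
grey=(h[...,1]<60)&(h[...,2]>90);blue=(abs(h[...,0]-112)<12)&(h[...,1]>120)
segs={"out_entry":(grey,(725,270),(550,128)),"in_entry":(grey,(640,390),(500,275)),"end":(grey,(735,297),(660,388)),
"out_exit":(blue,(40,375),(195,155)),"in_exit":(blue,(165,460),(310,250)),"exit_end":(blue,(35,405),(140,478))}
o=np.array([.534,-.025])
for n,(m,a,b) in segs.items():
    a=np.array(a)/3.4+[220,145];b=np.array(b)/3.4+[220,145];d=(b-a)/np.linalg.norm(b-a)
    v,u=np.nonzero(m);q=np.c_[u,v]-a;k=(abs(q@[-d[1],d[0]])<3.5)&(q@d>0)&(q@d<np.linalg.norm(b-a))
    W=np.array([ray("top",x,y,.02)[:2] for x,y in zip(u[k],v[k])])
    vx,vy,x0,y0=cv2.fitLine(W.astype(np.float32),cv2.DIST_HUBER,0,.001,.001).ravel()
    w=W-[x0,y0];print(n,k.sum(),"angle",np.degrees(np.arctan2(vy,vx)).round(2),"dist stud",((o-[x0,y0])@[-vy,vx]).round(4),"rms",np.std(w@[-vy,vx]).round(4))
E
```

```text
out_entry 263 angle 48.24 dist stud 0.1629 rms 0.0032
in_entry 201 angle 47.21 dist stud 0.0538 rms 0.003
end 98 angle -41.89 dist stud 0.2056 rms 0.002
out_exit 189 angle -36.39 dist stud -0.165 rms 0.0018
in_exit 155 angle -36.38 dist stud -0.0546 rms 0.0015
exit_end 60 angle 53.61 dist stud -0.2287 rms 0.0012
```

>>> arm_command([
  [[0, 0, 0, 0.0576], [0, 0, 0, 0.0576], [0, 0, 0, 0.0576], [-0.5, -0.2, 0, 0], [-1, -0.46, 0, 0], [-1, -0.46, 0, 0], [-1, -0.46, 0, 0], [-1, -0.46, 0, 0], [-1, -0.46, 0, 0], [-1, -0.46, 0, 0]],
], fingers=-1)

```text
clock: 1.1
tcp_pos: [0.3077, 0.4127, 0.2311]
ee_rot: [0.357, 0.934, -0.001, -0.0]
wrist_force: [0.4, 0.4, 0.2]
grip_width: 0.0858
grasp_force: 0.0
```

>>> arm_command([
  [[-1, -0.46, 0, 0], [-1, -0.46, 0, 0], [-1, -0.46, 0, 0], [-1, -0.46, 0, 0], [-1, -0.46, 0, 0], [-1, -0.46, 0, 0], [-1, -0.46, 0, 0], [-1, -0.46, 0, 0], [-1, -0.46, 0, 0], [-1, -0.46, 0, 0]],
])

```text
clock: 2.1
tcp_pos: [0.4159, 0.1602, 0.2312]
ee_rot: [0.357, 0.934, -0.0, -0.0]
wrist_force: [0.1, 0.7, 0.2]
grip_width: 0.0856
grasp_force: 0.0
```

>>> arm_command([
  [[-0.94, -0.436, 0, 0], [-0.94, -0.436, 0, 0], [-0.94, -0.436, 0, 0], [-0.94, -0.436, 0, 0], [-0.94, -0.436, 0, 0], [-0.94, -0.436, 0, 0], [-0.94, -0.436, 0, 0], [-0.94, -0.436, 0, 0], [-0.94, -0.436, 0, 0], [0, 0, 0, 0]],
])

```text
clock: 3.1
tcp_pos: [0.5088, -0.0558, 0.2313]
ee_rot: [0.359, 0.933, -0.0, 0.001]
wrist_force: [0.3, -0.1, -0.7]
grip_width: 0.0855
grasp_force: 0.0
```

>>> arm_command([
  [[0, 0, 1, 0], [0, 0, 1, 0], [0, 0, 1, 0], [0, 0, 1, 0], [0, 0, 0.8, 0], [0, 0, 0, 0]],
])

```text
clock: 3.7
tcp_pos: [0.5046, -0.0513, 0.1091]
ee_rot: [0.358, 0.934, -0.0, -0.004]
wrist_force: [0.6, 0.4, 0.4]
grip_width: 0.0854
grasp_force: 0.0
```

```bash
python3 - <<'E'
from h import *
p,d=optics.grab_frame("side");cv2.imwrite("pics/s2.png",cv2.resize(p[150:350,220:420,::-1],None,fx=3,fy=3))
print(robot.sense()["tcp_pos"])
E
```

```text
[ 0.50589436 -0.05170863  0.11043083]
```

View pics/s2.png

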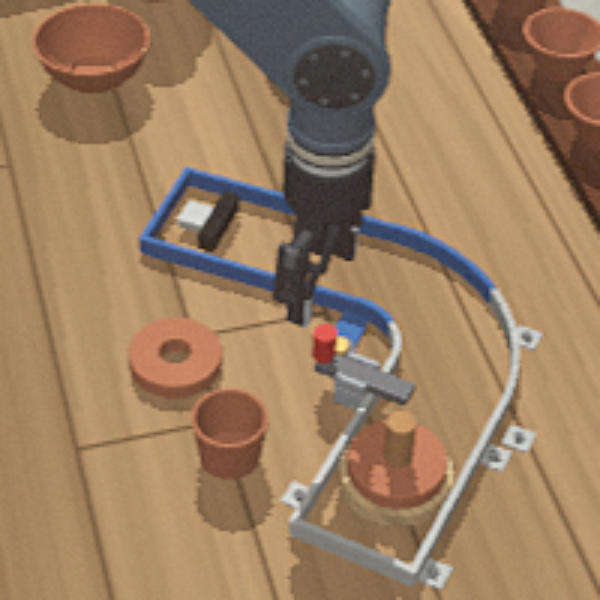

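>>> arm_command([
  [[-0.05, 0, 0.6, 0], [-0.05, 0, 0.6, 0], [0, 0, 0.6, 0], [0, 0, 0.6, 0], [0, 0, 0.6, 0], [0, 0, 0, 0], [0, 0, 0, 0]],
])

```text
clock: 4.45
tcp_pos: [0.51, -0.0542, 0.0373]
ee_rot: [0.358, 0.934, 0.0, 0.001]
wrist_force: [-0.5, -0.4, 0.2]
grip_width: 0.0854
grasp_force: 0.0
```

>>> arm_command([
  [[0, 0, 0, 0], [0, 0, 0, 0], [0, 0, 0, 0], [0, 0, 0, 0], [0, 0, 0, 0], [0, 0, 0, 0], [0, 0, 0, 0], [0, 0, 0, 0]],
], fingers=1)

```text
clock: 5.25
tcp_pos: [0.5093, -0.0545, 0.0369]
ee_rot: [0.358, 0.934, -0.0, -0.0]
wrist_force: [-2.6, -2.1, 5.5]
grip_width: 0.0201
grasp_force: 58.6
```

>>> arm_command([
  [[0.2, 0, 0, 0], [0.2, 0, 0, 0], [0.2, 0, 0, 0], [0.2, 0, 0, 0], [0.2, 0, 0, 0], [0.2, 0, 0, 0], [0.2, 0, 0, 0], [0.2, 0, 0, 0], [0, 0, 0, 0]],
])

```text
clock: 6.15
tcp_pos: [0.4798, -0.028, 0.0368]
ee_rot: [0.358, 0.934, -0.0, 0.0]
wrist_force: [-2.2, -4.1, 6.3]
grip_width: 0.0203
grasp_force: 59.0
```

>>> arm_command([
  [[0.1, 0, 0, 0], [0.1, 0, 0, 0], [0, 0, 0, 0]],
])

```text
clock: 6.45
tcp_pos: [0.4778, -0.0261, 0.0369]
ee_rot: [0.358, 0.934, -0.001, 0.002]
wrist_force: [-0.8, -9.8, 4.1]
grip_width: 0.0204
grasp_force: 58.9
```

>>> arm_command([
  [[0.1, 0, 0, 0], [0, 0, 0, 0], [0, 0, 0, 0]],
])

```text
clock: 6.75
tcp_pos: [0.4779, -0.0261, 0.0369]
ee_rot: [0.358, 0.934, -0.001, 0.004]
wrist_force: [-0.5, -16.5, 1.7]
grip_width: 0.0202
grasp_force: 58.9
```

>>> arm_command([
  [[0.1, 0, 0, 0], [0, 0, 0, 0], [0, 0, 0, 0]],
])

```text
clock: 7.05
tcp_pos: [0.4779, -0.026, 0.0369]
ee_rot: [0.357, 0.934, -0.002, 0.006]
wrist_force: [0.9, -21.3, -1.7]
grip_width: 0.0205
grasp_force: 59.0
```

>>> arm_command([
  [[-0.1, 0, 0, 0], [0, 0, 0, 0], [0, 0, 0, 0], [0, 0, 0, 0], [0, 0, 0, 0]],
], fingers=-1)

```text
clock: 7.55
tcp_pos: [0.4738, -0.0217, 0.0362]
ee_rot: [0.358, 0.934, 0.0, -0.0]
wrist_force: [0.6, 0.2, 0.5]
grip_width: 0.0854
grasp_force: 0.0
```

>>> arm_command([
  [[0, 0, -0.5, 0], [0, 0, -1, 0], [0, 0, -1, 0], [0, 0, -1, 0], [0, 0, -0.5, 0], [0, 0, 0, 0]],
])

```text
clock: 8.15
tcp_pos: [0.4753, -0.0222, 0.138]
ee_rot: [0.358, 0.934, 0.0, 0.002]
wrist_force: [1.0, -0.3, -0.4]
grip_width: 0.0853
grasp_force: 0.0
```

```bash
python3 - <<'E'
from h import *
print(robot.sense()["tcp_pos"])
p,d=optics.grab_frame("side");C=cloud("side",d)
cv2.imwrite("pics/s3.png",cv2.resize(p[150:350,220:420,::-1],None,fx=3,fy=3))
Z=C[...,2];k=(Z>.074)&(Z<.09);k[:290]=0;k[330:]=0;k[:,:340]=0;k[:,365:]=0;print(k.sum(),C[k].mean(0))
E
```

```text
[ 0.47528567 -0.02219842  0.13796726]
57 [ 0.53709004 -0.18903565  0.08088412]
```

View pics/s3.png

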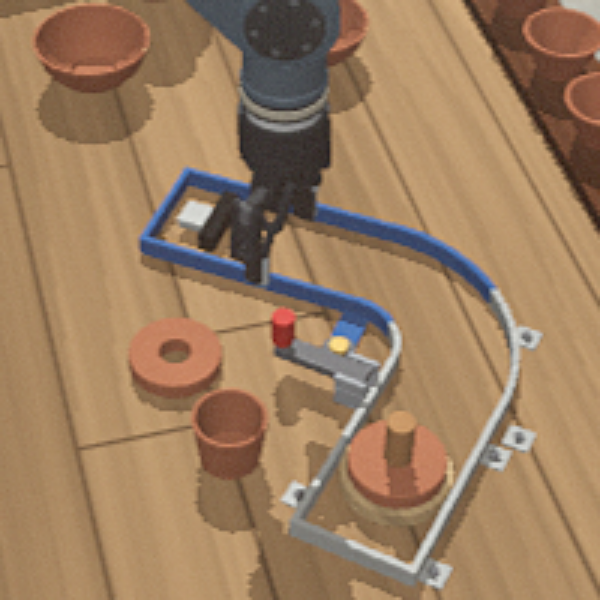

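>>> arm_command([
  [[-0.77, -0.394, 0, 0], [-0.77, -0.394, 0, 0], [-0.77, -0.394, 0, 0], [-0.77, -0.394, 0, 0], [-0.77, -0.394, 0, 0], [-0.77, -0.394, 0, 0], [-0.77, -0.394, 0, 0], [-0.77, -0.394, 0, 0], [0, 0, 0, 0], [0, 0, 0, 0]],
])

```text
clock: 9.2
tcp_pos: [0.5352, -0.1837, 0.1353]
ee_rot: [0.359, 0.933, 0.0, -0.001]
wrist_force: [0.7, 0.2, -0.0]
grip_width: 0.0851
grasp_force: 0.0
```

```bash
python3 - <<'E'
from h import *
print(robot.sense()["tcp_pos"])
p,d=optics.grab_frame("side");C=cloud("side",d)
cv2.imwrite("pics/s4.png",cv2.resize(p[200:350,260:410,::-1],None,fx=4,fy=4))
E
```

```text
[ 0.53518752 -0.18371226  0.13532728]
```

View pics/s4.png

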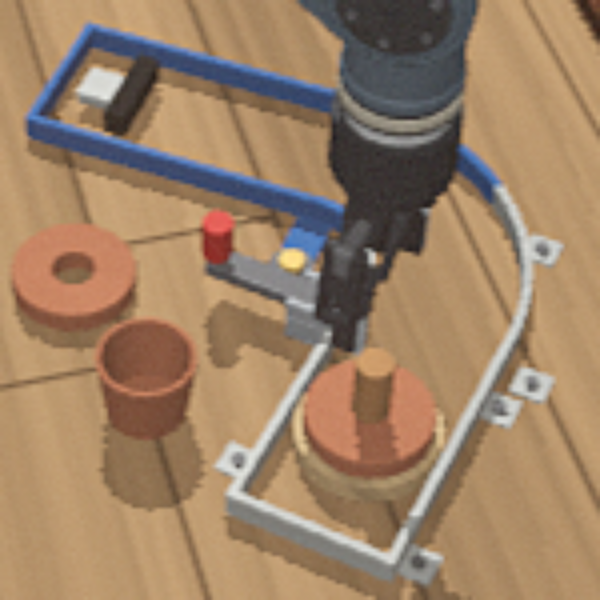

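>>> arm_command([
  [[-0.08, 0.08, 0.6, 0], [0, 0, 0.6, 0], [0, 0, 0.6, 0], [0, 0, 0.6, 0], [0, 0, 0.6, 0], [0, 0, 0.6, 0], [0, 0, 0, 0], [0, 0, 0, 0]],
])

```text
clock: 10.05
tcp_pos: [0.5382, -0.1828, 0.0456]
ee_rot: [0.358, 0.934, 0.0, -0.001]
wrist_force: [0.0, -0.4, 0.7]
grip_width: 0.0857
grasp_force: 0.0
```

>>> arm_command([
  [[0, 0, 0, 0], [0, 0, 0, 0], [0, 0, 0, 0], [0, 0, 0, 0], [0, 0, 0, 0], [0, 0, 0, 0], [0, 0, 0, 0], [0, 0, 0, 0]],
], fingers=1)

```text
clock: 10.85
tcp_pos: [0.5394, -0.1838, 0.0471]
ee_rot: [0.359, 0.933, 0.0, 0.001]
wrist_force: [-0.0, 2.3, 5.6]
grip_width: 0.0247
grasp_force: 58.8
```

>>> arm_command([
  [[0, 0.1, -0.05, 0], [0, 0.2, 0, 0], [0, 0.2, 0, 0], [0, 0.2, 0, 0], [0, 0.2, 0, 0], [0, 0.2, 0, 0]],
])

```text
clock: 11.45
tcp_pos: [0.5573, -0.1627, 0.0472]
ee_rot: [0.358, 0.934, 0.0, -0.0]
wrist_force: [-1.2, -1.1, -4.1]
grip_width: 0.0248
grasp_force: 59.6
```

>>> arm_command([
  [[0, 0.2, 0.02, 0], [0, 0.2, 0, 0], [0, 0.2, 0, 0], [0, 0.2, 0, 0], [0, 0.2, 0, 0], [0, 0.2, 0, 0]],
])

```text
clock: 12.05
tcp_pos: [0.5775, -0.1408, 0.0472]
ee_rot: [0.358, 0.934, -0.0, 0.0]
wrist_force: [-2.8, -3.3, 2.8]
grip_width: 0.0245
grasp_force: 59.8
```

```bash
cat >>h.py <<'E'
O=np.array([.534,-.0245]);a=np.radians(48);RX=np.array([np.cos(a),np.sin(a)]);RY=np.array([-RX[1],RX[0]])
def st():
    s=robot.sense();t=s["tcp_pos"];f=s["wrist_force"];d=t[:2]-O;x,y=d@RX,d@RY
    th=np.arctan2(x,-y);print("rail",(x*1e3).round(1),(y*1e3).round(1),"r",np.hypot(x,y).round(4),"th",np.degrees(th).round(1),"z",t[2].round(4),"F rail",(f[:2]@RX).round(1),(f[:2]@RY).round(1),f[2].round(1))
E
python3 -c "from h import *;st()"
```

```text
rail -57.3 -110.2 r 0.1242 th -27.5 z 0.0472 F rail -4.3 -0.1 2.8
```

>>> arm_command([
  [[0, 0.2, 0, 0], [0, 0.2, 0, 0], [0, 0.2, 0, 0], [0, 0.2, 0, 0], [0, 0.2, 0, 0], [0, 0.2, 0, 0]],
])

```text
clock: 12.65
tcp_pos: [0.5975, -0.1186, 0.0472]
ee_rot: [0.358, 0.934, -0.0, -0.0]
wrist_force: [-5.1, -6.0, 7.1]
grip_width: 0.0244
grasp_force: 60.2
```

>>> arm_command([
  [[0, 0.2, 0, 0], [0, 0.2, 0, 0], [0, 0.2, 0, 0], [0, 0.2, 0, 0], [0, 0, 0, 0]],
])

```text
clock: 13.15
tcp_pos: [0.6116, -0.103, 0.0472]
ee_rot: [0.358, 0.934, 0.001, 0.001]
wrist_force: [-0.8, 0.5, 1.5]
grip_width: 0.0247
grasp_force: 59.8
```

```bash
cd .;python3 - <<'E'
from h import *
st()
for k in range(0,112,8):
    t=np.radians(k);print(k,(110*np.sin(t)).round(1),(-110*np.cos(t)).round(1))
E
```

```text
rail -6.4 -110.2 r 0.1104 th -3.3 z 0.0472 F rail -0.2 0.9 1.5
0 0.0 -110.0
8 15.3 -108.9
16 30.3 -105.7
24 44.7 -100.5
32 58.3 -93.3
40 70.7 -84.3
48 81.7 -73.6
56 91.2 -61.5
64 98.9 -48.2
72 104.6 -34.0
80 108.3 -19.1
88 109.9 -3.8
96 109.4 11.5
104 106.7 26.6
```

>>> arm_command([
  [[0, 0.256, 0, 0], [0.011, 0.307, 0, 0], [0.032, 0.305, 0, 0], [0.053, 0.302, 0, 0], [0.074, 0.298, 0, 0]],
])

```text
clock: 13.65
tcp_pos: [0.6327, -0.0739, 0.0471]
ee_rot: [0.359, 0.934, -0.0, 0.0]
wrist_force: [-1.1, -0.9, 3.4]
grip_width: 0.0247
grasp_force: 60.1
```

```bash
cd .;python3 -c "from h import *;st()"
```

```text
rail 29.3 -106.4 r 0.1104 th 15.4 z 0.0471 F rail -1.4 0.2 3.4
```

>>> arm_command([
  [[0.095, 0.292, 0, 0], [0.115, 0.285, 0, 0], [0.135, 0.276, 0, 0], [0.154, 0.266, 0, 0], [0.172, 0.255, 0, 0]],
])

```text
clock: 14.15
tcp_pos: [0.6433, -0.0366, 0.0472]
ee_rot: [0.359, 0.934, 0.0, 0.001]
wrist_force: [0.0, 0.0, -4.0]
grip_width: 0.0246
grasp_force: 59.4
```

```bash
cd .;python3 -c "from h import *;st()"
```

```text
rail 64.2 -89.3 r 0.11 th 35.7 z 0.0472 F rail 0.0 -0.0 -4.0
```

>>> arm_command([
  [[0.189, 0.242, 0.012, 0], [0.205, 0.228, 0, 0], [0.221, 0.213, 0, 0], [0.235, 0.197, 0, 0], [0.248, 0.18, 0, 0]],
])

```text
clock: 14.65
tcp_pos: [0.641, 0.0014, 0.0472]
ee_rot: [0.358, 0.934, 0.0, 0.001]
wrist_force: [1.8, -1.8, -0.0]
grip_width: 0.0247
grasp_force: 59.9
```

```bash
cd .;python3 -c "from h import *;st()"
```

```text
rail 90.9 -62.1 r 0.1101 th 55.6 z 0.0472 F rail -0.1 -2.6 -0.0
```

>>> arm_command([
  [[0.26, 0.163, 0, 0], [0.271, 0.144, 0, 0], [0.28, 0.125, 0, 0], [0.288, 0.105, 0, 0], [0.295, 0.085, 0, 0]],
])

```text
clock: 15.15
tcp_pos: [0.6255, 0.0365, 0.0472]
ee_rot: [0.358, 0.934, 0.0, 0.001]
wrist_force: [3.0, -3.8, 2.1]
grip_width: 0.0242
grasp_force: 60.1
```

```bash
cd .;python3 -c "from h import *;st()"
```

```text
rail 106.5 -27.1 r 0.1099 th 75.7 z 0.0472 F rail -0.8 -4.8 2.1
```

>>> arm_command([
  [[0.3, 0.064, 0, 0], [0.304, 0.043, 0, 0], [0.306, 0.021, 0, 0], [0.307, 0, 0, 0], [0.306, -0.021, 0, 0]],
])

```text
clock: 15.65
tcp_pos: [0.5991, 0.0642, 0.0472]
ee_rot: [0.359, 0.934, 0.001, 0.002]
wrist_force: [3.6, -2.6, 2.3]
grip_width: 0.0243
grasp_force: 60.1
```

>>> arm_command([
  [[0.2, -0.02, 0, 0], [0.2, -0.02, 0, 0], [0.2, -0.02, 0, 0], [0.2, -0.02, 0, 0]],
])

```text
clock: 16.05
tcp_pos: [0.5828, 0.0756, 0.0472]
ee_rot: [0.359, 0.933, 0.001, 0.001]
wrist_force: [4.4, -2.8, 2.2]
grip_width: 0.0246
grasp_force: 60.1
```

```bash
cd .;cat >>h.py <<'E'
    b=np.radians(95.6);e=np.array([np.cos(b),np.sin(b)]);n=np.array([-e[1],e[0]]);q=np.array([x,y]);F=np.array([f[:2]@RX,f[:2]@RY]);print("exit along",(q@e*1e3).round(1),"lat(+in)",(q@n*1e3).round(1),"F",(F@e).round(1),(F@n).round(1))
E
python3 -c "from h import *;st()"
```

```text
rail 107.1 30.7 r 0.1114 th 106.0 z 0.0472 F rail 0.8 -5.1 2.2
exit along 20.1 lat(+in) -109.6 F -5.2 -0.3
```

>>> arm_command([
  [[0.2, -0.02, 0, 0], [0.2, -0.02, 0, 0], [0.2, -0.02, 0, 0], [0.2, -0.02, 0, 0], [0.2, -0.02, 0, 0], [0.2, -0.02, 0, 0], [0.2, -0.02, 0, 0]],
])

```text
clock: 16.75
tcp_pos: [0.5545, 0.0964, 0.0471]
ee_rot: [0.359, 0.933, 0.001, 0.001]
wrist_force: [4.5, -2.9, 3.6]
grip_width: 0.0244
grasp_force: 60.1
```

```bash
cd .;python3 -c "from h import *;st()"
```

```text
rail 103.5 65.7 r 0.1226 th 122.4 z 0.0471 F rail 0.8 -5.3 3.6
exit along 55.3 lat(+in) -109.5 F -5.3 -0.3
```

>>> arm_command([
  [[0.2, -0.02, 0, 0], [0.2, -0.02, 0, 0], [0.2, -0.02, 0, 0], [0.2, -0.02, 0, 0], [0.2, -0.02, 0, 0], [0.2, -0.02, 0, 0], [0.2, -0.02, 0, 0], [0.2, -0.02, 0, 0]],
])

```text
clock: 17.55
tcp_pos: [0.5221, 0.1202, 0.0471]
ee_rot: [0.359, 0.933, 0.001, 0.001]
wrist_force: [4.1, -2.0, 2.9]
grip_width: 0.0246
grasp_force: 60.1
```

```bash
cd .;python3 -c "from h import *;st()"
```

```text
rail 99.6 105.7 r 0.1452 th 136.7 z 0.0471 F rail 1.2 -4.4 2.9
exit along 95.4 lat(+in) -109.4 F -4.5 -0.8
```

>>> arm_command([
  [[0.16, -0.016, 0, 0], [0.16, -0.016, 0, 0], [0.16, -0.016, 0, 0], [0.16, -0.016, 0, 0], [0.16, -0.016, 0, 0], [0.16, -0.016, 0, 0], [0.16, -0.016, 0, 0]],
])

```text
clock: 18.25
tcp_pos: [0.5019, 0.1357, 0.0476]
ee_rot: [0.358, 0.934, 0.001, 0.004]
wrist_force: [6.9, -8.5, 3.4]
grip_width: 0.0246
grasp_force: 60.3
```

```bash
cd .;python3 -c "from h import *;st()"
```

```text
rail 97.6 131.0 r 0.1633 th 143.3 z 0.0476 F rail -1.7 -10.8 3.4
exit along 120.8 lat(+in) -109.9 F -10.6 2.7
```

>>> arm_command([
  [[0.08, -0.008, 0, 0], [0.08, -0.008, 0, 0], [0.08, -0.008, 0, 0], [0.08, -0.008, 0, 0]],
])

```text
clock: 18.65
tcp_pos: [0.4954, 0.1405, 0.0476]
ee_rot: [0.358, 0.934, 0.001, 0.004]
wrist_force: [7.4, -7.6, 3.5]
grip_width: 0.0246
grasp_force: 60.3
```

```bash
cd .;python3 -c "from h import *;st()"
```

```text
rail 96.8 139.1 r 0.1695 th 145.2 z 0.0476 F rail -0.7 -10.6 3.5
exit along 129.0 lat(+in) -109.9 F -10.4 1.8
```

>>> arm_command([
  [[0.04, -0.004, 0, 0], [0.04, -0.004, 0, 0]],
])

```text
clock: 18.85
tcp_pos: [0.4943, 0.1414, 0.0477]
ee_rot: [0.358, 0.934, 0.001, 0.004]
wrist_force: [8.3, -11.1, 5.0]
grip_width: 0.0247
grasp_force: 60.3
```

```bash
cd .;python3 -c "from h import *;st()"
```

```text
rail 96.7 140.5 r 0.1706 th 145.5 z 0.0477 F rail -2.7 -13.6 5.0
exit along 130.4 lat(+in) -110.0 F -13.3 4.1
```

>>> arm_command([
  [[0.04, -0.004, 0, 0], [0, 0, 0, 0]],
])

```text
clock: 19.05
tcp_pos: [0.4942, 0.1416, 0.0479]
ee_rot: [0.357, 0.934, 0.001, 0.005]
wrist_force: [7.8, -11.2, 3.2]
grip_width: 0.0243
grasp_force: 60.3
```

```bash
cd .;python3 -c "from h import *;st()"
```

```text
rail 96.8 140.7 r 0.1708 th 145.5 z 0.0479 F rail -3.1 -13.3 3.2
exit along 130.6 lat(+in) -110.1 F -12.9 4.4
```

>>> arm_command([
  [[0.03, -0.003, 0, 0], [0, 0, 0, 0]],
])

```text
clock: 19.25
tcp_pos: [0.4942, 0.1417, 0.048]
ee_rot: [0.357, 0.934, 0.001, 0.006]
wrist_force: [8.2, -12.0, 3.8]
grip_width: 0.0247
grasp_force: 60.3
```

```bash
cd .;python3 -c "from h import *;st()"
```

```text
rail 96.9 140.8 r 0.1709 th 145.5 z 0.048 F rail -3.5 -14.1 3.8
exit along 130.7 lat(+in) -110.1 F -13.7 4.8
```

>>> arm_command([
  [[-0.05, 0.005, 0, 0], [0, 0, 0, 0]],
])

```text
clock: 19.45
tcp_pos: [0.4943, 0.1414, 0.0477]
ee_rot: [0.358, 0.934, 0.001, 0.005]
wrist_force: [8.1, -9.9, 3.9]
grip_width: 0.0247
grasp_force: 60.2
```

```bash
cd .;python3 -c "from h import *;st()"
```

```text
rail 96.8 140.5 r 0.1706 th 145.4 z 0.0477 F rail -1.9 -12.6 3.9
exit along 130.4 lat(+in) -110.0 F -12.4 3.1
```

>>> arm_command([
  [[-0.06, 0.006, 0, 0], [-0.06, 0.006, 0, 0], [0, 0, 0, 0]],
])

```text
clock: 19.75
tcp_pos: [0.4947, 0.1409, 0.0473]
ee_rot: [0.359, 0.933, 0.001, 0.002]
wrist_force: [5.4, -4.4, 3.0]
grip_width: 0.025
grasp_force: 60.0
```

```bash
cd .;python3 -c "from h import *;st()"
```

```text
rail 96.6 139.9 r 0.17 th 145.4 z 0.0473 F rail 0.3 -7.0 3.0
exit along 129.8 lat(+in) -109.8 F -7.0 0.3
```

>>> arm_command([
  [[0, 0, 0, 0], [0, 0, 0, 0], [0, 0, 0, 0], [0, 0, 0, 0]],
], fingers=-1)

```text
clock: 20.15
tcp_pos: [0.491, 0.1414, 0.0464]
ee_rot: [0.359, 0.934, -0.0, -0.001]
wrist_force: [0.0, -0.4, 0.2]
grip_width: 0.0808
grasp_force: 0.0
```

>>> arm_command([
  [[0, 0, -0.4, 0], [0, 0, -0.8, 0], [0, 0, -1, 0], [0, 0, -1, 0], [0, 0, -1, 0], [0, 0, -1, 0], [-1, 0, -1, 0], [-1, 0, -1, 0], [-1, 0, -0.5, 0], [0, 0, 0, 0]],
])

```text
clock: 21.15
tcp_pos: [0.5519, 0.089, 0.2425]
ee_rot: [0.36, 0.933, 0.001, 0.004]
wrist_force: [0.0, 0.1, 1.2]
grip_width: 0.0858
grasp_force: 0.0
```

>>> arm_command([
  [[-1, 0, 0, 0], [-1, 0, 0, 0], [-1, -1, 0, 0], [-1, -1, 0, 0], [-1, -1, 0, 0], [-1, -1, 0, 0], [-1, -1, 0, 0], [-1, 0, 0, 0], [0, 0, 0, 0], [0, 0, 0, 0]],
])

```text
clock: 22.15
tcp_pos: [0.6117, -0.135, 0.2385]
ee_rot: [0.359, 0.933, 0.0, -0.002]
wrist_force: [-0.5, -0.0, -0.0]
grip_width: 0.0855
grasp_force: 0.0
```

```bash
cd .;python3 - <<'E'
from h import *
st()
ims=[]
for n,(a,b) in(("side",(240,190)),("top",(220,170))):
    p,d=optics.grab_frame(n);ims.append(cv2.resize(p[b:b+130,a:a+130,::-1],None,fx=3,fy=3,interpolation=cv2.INTER_CUBIC))
    C=cloud(n,d);Z=C[...,2];k=(Z>.078)&(Z<.086)&(abs(C[...,0]-.494)<.03)&(abs(C[...,1]-.141)<.03);c=C[k].mean(0)
    q=c[:2]-O;print(n,k.sum(),c.round(4),"dist origin",np.hypot(*q).round(4),"ang-rail", np.degrees(np.arctan2(q@RY,q@RX)).round(2))
cv2.imwrite("pics/end.png",np.hstack(ims))
E
```

```text
rail -30.1 -131.7 r 0.1351 th -12.9 z 0.2385 F rail -0.3 0.3 -0.0
exit along -128.1 lat(+in) 42.8 F 0.4 0.3
side 45 [0.4935 0.1377 0.0817] dist origin 0.1672 ang-rail 56.03
top 0 [nan nan nan] dist origin nan ang-rail nan<stdin>:6: RuntimeWarning: Mean of empty slice.
  ret = um.true_divide(
```

View pics/end.png

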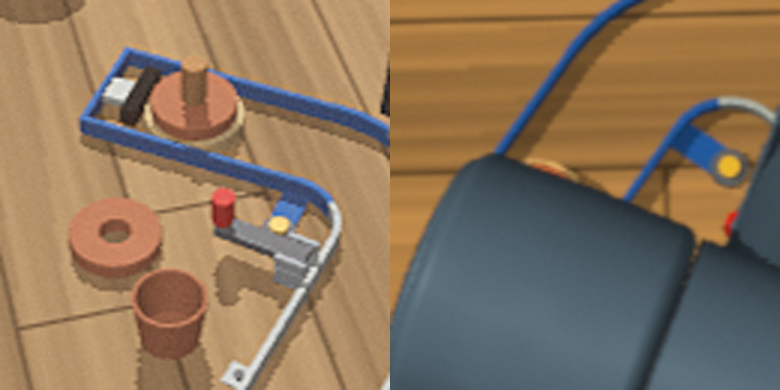

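```bash
cd .;python3 - <<'E'
from h import *
e=np.array([np.cos(np.radians(143.6)),np.sin(np.radians(143.6))]);n=np.array([-e[1],e[0]])
for tag,p,d in(("before",*[np.load("side0.npz")[k] for k in"pd"]),("after",*optics.grab_frame("side"))):
    C=cloud("side",d);q=C[...,:2]-O;u=q@e;w=q@n
    k=(p.max(2)<75)&(u>.12)&(u<.21)&(abs(w+.11)<.036)&(C[...,2]>.021)&(C[...,2]<.031)
    print(tag,k.sum(),np.percentile(u[k],[5,50,95]).round(4),w[k].min().round(3),w[k].max().round(3))
E
```

```text
before 87 [0.1597 0.1668 0.1751] -0.141 -0.075
after 79 [0.1793 0.1876 0.1947] -0.142 -0.074
```

```bash
cd .;python3 - <<'E'
from h import *
r=[]
for p in(np.load("side0.npz")["p"],optics.grab_frame("side")[0]):
    q=p.astype(int);m=(q[...,0]>120)&(q[...,1]<50)&(q[...,2]<50);m[:230]=0;m[300:]=0;m[:,:290]=0;m[:,350:]=0
    v,u=np.nonzero(m);c=ray("side",u.mean(),v.mean(),.053)[:2];r.append(c);print(len(u),((c-O)@RX).round(4),((c-O)@RY).round(4))
E
```

```text
25 -0.0503 -0.0043
27 -0.0488 0.0379
```

The carrier and buffer look right: the buffer has moved 20 mm. The knob only reads about 42 mm of travel, so I'll nudge it gently to make sure the bolt is at its stop.

>>> arm_command([
  [[1, -0.384, 0, 0], [1, 0, 0, 0], [1, 0, 0, 0], [1, 0, 0, 0], [1, 0, 0, 0], [0.5, 0, 0, 0], [0, 0, 0, 0], [0, 0, 0, 0]],
], fingers=1)

```text
clock: 23.15
tcp_pos: [0.5054, -0.0512, 0.2397]
ee_rot: [0.358, 0.934, -0.0, 0.001]
wrist_force: [0.1, 1.0, -0.7]
grip_width: -0.0005
grasp_force: 0.0
```

```bash
cd .;python3 -c "from h import *;st()"
```

```text
rail -39.0 3.4 r 0.0392 th -95.0 z 0.2397 F rail 0.7 0.6 -0.7
exit along 7.2 lat(+in) 38.5 F 0.5 -0.8
```

Next, down to z of about 0.048, which is 192 mm.

>>> arm_command([
  [[0, 0, 0.8, 0], [0, 0, 1, 0], [0, 0, 1, 0], [0, 0, 1, 0], [0, 0, 1, 0], [0, 0, 1, 0], [0, 0, 1, 0], [0, 0, 0.6, 0], [0, 0, 0.2, 0], [0, 0, 0, 0]],
])

```text
clock: 24.15
tcp_pos: [0.505, -0.0516, 0.0484]
ee_rot: [0.359, 0.933, -0.0, -0.0]
wrist_force: [-0.0, -0.6, 1.1]
grip_width: -0.0001
grasp_force: 0.0
```

>>> arm_command([
  [[0.2, 0, 0, 0], [0.2, 0, 0, 0], [0.2, 0, 0, 0], [0, 0, 0, 0]],
])

```text
clock: 24.55
tcp_pos: [0.494, -0.0412, 0.0501]
ee_rot: [0.358, 0.934, -0.0, 0.002]
wrist_force: [1.4, -1.3, 0.3]
grip_width: -0.0003
grasp_force: 1.0
```

```bash
cd .;python3 -c "from h import *;st()"
```

```text
rail -39.2 18.6 r 0.0433 th -115.4 z 0.0501 F rail 0.0 -1.9 0.3
exit along 22.3 lat(+in) 37.2 F -1.9 0.2
```

>>> arm_command([
  [[0.08, 0, 0, 0], [0.08, 0, 0, 0], [0, 0, 0, 0]],
])

```text
clock: 24.85
tcp_pos: [0.494, -0.0409, 0.0502]
ee_rot: [0.358, 0.934, -0.001, 0.005]
wrist_force: [2.8, -8.9, -0.6]
grip_width: 0.0003
grasp_force: 4.3
```

```bash
cd .;python3 -c "from h import *;st()"
```

```text
rail -39.0 18.7 r 0.0432 th -115.7 z 0.0502 F rail -4.7 -8.0 -0.6
exit along 22.4 lat(+in) 37.0 F -7.5 5.4
```

>>> arm_command([
  [[0.08, 0, 0, 0], [0.08, 0, 0, 0], [0, 0, 0, 0]],
])

```text
clock: 25.15
tcp_pos: [0.494, -0.0407, 0.0504]
ee_rot: [0.357, 0.934, -0.001, 0.008]
wrist_force: [5.4, -16.1, -4.7]
grip_width: -0.0003
grasp_force: 7.8
```

```bash
cd .;python3 -c "from h import *;st()"
```

```text
rail -38.8 18.9 r 0.0431 th -115.9 z 0.0504 F rail -8.4 -14.8 -4.7
exit along 22.6 lat(+in) 36.8 F -13.9 9.8
```

The bolt doesn't move under 15 N, so it is at its stop. I'll back off, lift clear and hand in.

>>> arm_command([
  [[-0.4, 0, 0, 0], [-0.4, 0, 0, 0], [0, 0, -0.5, 0], [0, 0, -1, 0], [0, 0, -1, 0], [0, 0, -1, 0], [0, 0, -1, 0], [0, 0, -1, 0], [0, 0, 0, 0], [0, 0, 0, 0]],
])

```text
clock: 26.15
tcp_pos: [0.5015, -0.0483, 0.1874]
ee_rot: [0.358, 0.934, 0.0, 0.0]
wrist_force: [-0.8, 0.2, -0.6]
grip_width: -0.0
grasp_force: 0.0
```

```bash
cd .;python3 -c "
from h import *
st();print(order.sign_off())"
```

```text
rail -39.4 8.2 r 0.0403 th -101.7 z 0.1874 F rail -0.4 0.7 -0.6
exit along 12.0 lat(+in) 38.5 F 0.7 0.3
the job is handed in; nothing more can be done
None
```

The job is handed in at 26 s: the bolt is back against its stop (about 42 mm of travel measured, no movement under a 15 N push), and the carrier stands at the end of the exit leg with the buffer pushed in the full 20 mm; wrist force while moving it read at most about 15 N.

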